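# Shift the coil winder into third gear

### The job

Put the small green coil winder into third gear with your fingertips: push the red knob of its gear lever into neutral if it is not there, across the neutral channel to the right-hand side, and then forward, away from you, until it is fully home in the third slot (the one marked with three dots). Only push the lever, do not grip it, and do not let it run into the fourth slot (right-hand side, towards you). Leave the two little metal pots and the blue wax block where they stand, then take your hand away.

Things in the scene. Friction and masses are not known exactly. Their poses are not given: they have to be found in the camera images.
- winder: green gear housing of a coil winder, fixed to the worktop; base 140 (x) x 150 (y) mm, housing 122 x 126 mm, a dark motor out to y = +100 mm and a chuck with brass mandrel out to y = -116 mm, both under 75 mm high. Origin: centre of the underside; x points forward (away from the robot at yaw 0), y left, z up. The gear lever starts on the left side: in first, in second or anywhere between
- gate (a point): centre of the upper face (86 mm up) of the aluminium gate plate, 108 x 100 mm, on the winder. In it an H-shaped opening: a cross channel along y (neutral, 15 mm wide) and four slots along x, 12 mm wide, centred at y = +18 and -18 mm: first = left forward (one dot), second = left rear (two dots), third = right forward (three dots), fourth = right rear (four dots)
- knob (a point): centre of the red gear knob, a plastic cylinder 34 mm across, 32 mm high, axis along the lever; about 0.15 m above the worktop. The lever tilts about a pivot 3 mm above the winder's origin, 157 mm below this point, has no spring and stays where it is left; about 2 to 3 N sideways at the knob moves it. Below the knob 45 mm of bare 9 mm shank stand above the gate plate
- knob_neutral_left (a point): where the knob's centre is when the lever stands in neutral at the left end of the cross channel (fixed to the winder)
- knob_neutral_right (a point): where the knob's centre is when the lever stands in neutral at the right end of the cross channel, in line with third and fourth (fixed to the winder); the knob may be up to 6 mm off along the winder's x and still pass across
- knob_third (a point): where the knob's centre is when the lever is fully home in the third slot (fixed to the winder); a firm stop lies there. Keep arm and gripper clear of the two white lamp hoods over the far part of the worktop: one on the left, beyond about x = 0.6 m for y over 0.1 m, and one on the right, 0.26 to 0.34 m up, beyond x = 0.58 m for y under -0.37 m
- lever_across (a joint): sideways tilt of the gear lever, rad: about -0.22 in line with the left-hand slots, +0.22 in line with the right-hand slots; positive leans to the winder's -y (right); stops at +-0.236
- lever_fore (a joint): fore-and-aft tilt of the gear lever, rad: 0 in neutral, positive leans forward (+x of the winder), stops at +-0.247, which is fully home in a slot
- knob_front: forward flank (+x side) of the knob and of the shank under it; origin at the lever's pivot
- knob_rear: rear flank (-x side, towards the robot) of the knob and of the shank under it; origin at the lever's pivot
- knob_left: left flank (+y side) of the knob and of the shank under it; origin at the lever's pivot
- knob_right: right flank (-y side) of the knob and of the shank under it; origin at the lever's pivot
- brass_pot: bystander: little brass-coloured lidded pot, 30 mm across, 44 mm high, loose, right of the winder; origin at the centre of its underside
- wax_block: bystander: blue wax block 30 x 50 x 18 mm, loose, right of the winder; origin at the centre of its underside
- copper_pot: bystander: little copper-coloured lidded pot, 34 mm across, 38 mm high, loose, left of the winder; origin at the centre of its underside

How it is judged:
On the way:
1. the lever stands in neutral at the right end of the cross channel (value of joint lever_across above 0.18 rad and value of joint lever_fore between -0.12 and 0.12 rad).
At the end, for the whole second after the job is handed in: The lever is in the third slot (tilted right by more than 0.18 rad) and home (tilted forward by more than 0.215 of 0.247 rad, i.e. within 5 mm of the stop at the knob), at rest; both pots and the wax block within 20 mm of where they stood (value of joint lever_across above 0.18 rad and value of joint lever_fore above 0.215 rad and velocity of joint lever_fore between -0.02 and 0.02 rad/s and distance of each of brass_pot, wax_block, copper_pot from where it was at the start of the episode below 0.02 m); the robot touches nothing.
It fails at once if the knob or shank is gripped: fingers press on two opposite flanks at once ((contact force between the fingers and knob_front above 0.5 N and contact force between the fingers and knob_rear above 0.5 N) or (contact force between the fingers and knob_left above 0.5 N and contact force between the fingers and knob_right above 0.5 N)).
It fails at once if the lever runs into the fourth slot (value of joint lever_across above 0.1 rad and value of joint lever_fore below -0.12 rad).
It fails at once if a pot or the wax block is pushed away, lifted or carried (more than 20 mm) (distance of any of brass_pot, wax_block, copper_pot from where it was at the start of the episode above 0.02 m).
It also fails if it takes over 54 s, if anything falls off the work surface, if the arm or the gripper's body presses on something with over 40 N, if the wrist force passes 120 N, or if a joint passes its speed limit or range.

### The arm

A 7-joint arm with a two-finger parallel gripper is mounted at the origin on a cart in front of the work surface, level with it; the furniture and walls round the work are solid. World frame = base frame: x ahead of the robot, y to its left, z up, the work surface at z = 0. Lengths are in m, angles in rad, forces in N, time in s.
With the tool pointing down it reaches from about 0.425 to 0.925 m from the base axis. Payload 6.8 kg.
Tool frame: the origin (TCP) lies between the finger pads; the fingertips stand 14 mm ahead of it and the grasp point (between the pads) lies 5 mm behind it; z points along the fingers, y is the line along which they close (so a half turn about z gives the same grasp; the last joint's range is limited). The gripper opens to 85 mm and grips with 20 to 120 N. Pads are 22 mm wide; open, the fingers measure 114 mm over their backs; the gripper's body (76 mm by 85 mm) begins 54 mm behind the grasp point. The pads swing forward as they close: fully open they stand 13 mm farther back than shut.
Start: joints at [-1.245, 0.477, 0.022, 1.555, -0.011, 1.109, -0.083], TCP at [0.284, 0.612, 0.245] pointing down, gripper open.
Joint ranges: [-2.96, 2.96], [-0.34, 2.1], [-1.41, 1.46], [0.24, 2.44], [-1.37, 4.51], [0.17, 1.92], [-2.96, 2.96]. Speed limits (rad/s): [2.39, 2.39, 3.14, 3.14, 3.14, 3.14, 3.14].

### API

Orientations are given as a rotation vector (axis times angle).
In Python, from bench import r, eyes, ticket gives the robot as it stands. The module is installed in compiled form; this text tells all that it offers.
- The arm moves only by the tool arm_command, never from a script. Its argument "plan" is text: rows parted by semicolons, each of 4 numbers parted by spaces: the shift along the tool's x, y, z in m, then the turn about the tool's z in degrees. In form: tx ty tz yaw; .... A call has 1 to 20 rows; each row shifts and turns the commanded pose from where the row before left it, along the tool's axes as they then stand; what a row does not reach is not made up. A row lasts 1/8 s, in which the tool goes at most 62.5 mm and 10.7 degrees, less where a joint would pass 70% of its speed; a pose out of reach is approached as far as the arm can. A call is refused whole if a number of a shift passes 0.0625 or a number of a turn 10.7, either way. A call with a gripper value outside its range is refused whole. "hand" is the closure, from -1 (fully open) to 1 (shut), set as the call begins (left out, the last holds). The fingers move at their own pace and stop on an object; "grip_force" is the grip in N (left out, the last holds). Time passes only in rows, so rows that do not move let the fingers close. It gives the time, the measured TCP pose, the force, the opening and the grip force at its end, in the units of the state.
- r.get_obs(): the state, without advancing time (a new reading comes with each control period).
- eyes.grab_frame(name): name is "side" or "top" or "wrist"; returns (picture, depth): 420x560x3 uint8, red, green, blue; 420x560 float32, m along the optical axis (not along the pixel's ray), 0 where there is no reading.
- eyes.calibration(name): a dict with "fov_y" (degrees; the focal length in pixels is half the picture's height over the tangent of half this angle, whatever the lens; pixels are square), "cx", "cy" (the principal point, pixels), "origin" and "attitude" of the camera in the world; the wrist camera has in their place "tool_from_camera" (4x4, takes a point from camera to tool coordinates, whose origin is the TCP and whose axes are the flange's). Camera axes: x right, y up, looking along -z (the intrinsics and any distortion apply to the point x, -y, -z); pixel columns grow to the right and rows downward; lengths in m; the calibration is good to about 2 mm. A picture is of the moment at which its call begins: read the wrist's pose just before it. calibration takes no time and is no camera call.
- ticket.hand_in(): hands the job in; it is judged then, once.
The state is a dict: "clock": time; "joints": joint angles; "qvel": joint speeds; "tau": joint torques, N m; "tcp_pos": TCP position; "orientation": TCP orientation; "contact_force": force on the tool from outside, world axes, zero at the start; "moment": the same for the moment, N m; "grip_width": finger opening in m; "gripper_force": force on a finger pad.
Only numpy, scipy, OpenCV 4.12 (cv2) and the standard library are available. Lean on these libraries where they do the work, as an engineer would, in place of code of your own. Each camera call takes 0.05 s, during which the arm holds its last target. There are 200 camera calls.

## Working session

There is one attempt and no reset: what is moved stays moved. The work goes in short steps, Python scripts to look and compute and a tool call to move; the robot and the scene stay as the last step left them, time stands still between calls to the robot, and variables do not carry over. Pictures are saved under pics/ and viewed, at most 10 in all, crops included, and the job is handed in when it is done.

Besides the shell and the picture viewer there is one more tool, called as name(argument=value, ...) on one line, values as JSON. arm_command: Moves the arm, as the interface text tells. Its arguments: {"type":"object","properties":{"plan":{"type":"string"},"hand":{"type":"number"},"grip_force":{"type":"number"}},"required":["plan"]}

```bash
mkdir -p pics; cat > h.py <<'E'
import numpy as np, cv2
from scipy.spatial.transform import Rotation as R
from bench import r, eyes, ticket
def cal(n):
    c=eyes.calibration(n); return c
def grab(n,obs=None):
    o=r.get_obs(); p,d=eyes.grab_frame(n); return o,p,d
def mats(n,o):
    c=cal(n); f=210/np.tan(np.radians(c['fov_y'])/2)
    if n=='wrist':
        T=np.eye(4);T[:3,:3]=R.from_rotvec(o['orientation']).as_matrix();T[:3,3]=o['tcp_pos']
        return f,c,T@np.array(c['tool_from_camera'])
    A=np.array(c['attitude']);T=np.eye(4)
    T[:3,:3]=A if A.shape==(3,3) else R.from_rotvec(A).as_matrix() if A.size==3 else R.from_quat(A).as_matrix()
    T[:3,3]=c['origin'];return f,c,T
def pts(n,o,d):
    f,c,T=mats(n,o); v,u=np.mgrid[:d.shape[0],:d.shape[1]]
    P=np.stack([(u-c['cx'])/f*d,-(v-c['cy'])/f*d,-d],-1)
    return P@T[:3,:3].T+T[:3,3]
E
python3 - <<'E'
from h import *
print(r.get_obs())
for n in('side','top'):
    print(n,eyes.calibration(n))
    o,p,d=grab(n); cv2.imwrite(f'pics/{n}0.png',p[:,:,::-1]); np.savez(f'pics/{n}0.npz',p=p,d=d)
    P=pts(n,o,d); h=cv2.cvtColor(p,cv2.COLOR_RGB2HSV).astype(int)
    m=((h[...,0]<6)|(h[...,0]>174))&(h[...,1]>150)&(h[...,2]>60)
    k,l,s,ce=cv2.connectedComponentsWithStats(m.astype(np.uint8))
    for i in range(1,k):
        if s[i,4]>30: 
            q=P[(l==i)&(d>0)]; print(s[i],ce[i],np.median(q,0) if len(q) else None, q.min(0),q.max(0))
E
```

```text
{'clock': 0.0, 'joints': array([-1.24509525,  0.47780055,  0.02233835,  1.55644328, -0.01152661,
        1.10930061, -0.08311631]), 'qvel': array([ 8.71785876e-05,  7.41327678e-04, -1.80340487e-03, -6.74233549e-04,
        1.70448343e-03, -1.06743127e-03,  5.46653721e-05]), 'tau': array([ 1.84883324e-04, -5.96454585e+01,  1.60788294e+00, -2.81204349e+01,
        1.23845605e-02,  9.36695753e-03,  1.32564023e-05]), 'tcp_pos': array([0.28348487, 0.61196426, 0.24432881]), 'orientation': array([-6.76029624e-01, -3.06770296e+00,  2.83014186e-03]), 'contact_force': array([0.25667323, 0.15369812, 0.06532176]), 'moment': array([-0.04001968,  0.00819819, -0.00832218]), 'gripper_force': 0.0, 'grip_width': 0.08561428179540621}
side {'fov_y': 49.179747657806736, 'cx': 279.3490765649648, 'cy': 209.63225199230823, 'origin': array([ 0.24460752, -0.83937163,  0.63149735]), 'attitude': array([ 0.9668088 , -0.18940767, -0.34070075])}
[251 118  25  16  98] [262.7755102  125.44897959] [0.72314334 0.51842543 0.00728611] [7.00658082e-01 4.52847387e-01 7.55915480e-05] [0.74258975 0.58675046 0.01116287]
[313
[... 1105 characters left out ...]
8e-01 4.85441540e-04] [0.8293565  0.24211517 0.12259026]
[127 160  14  21  89] [134.06741573 170.23595506] [0.52090748 0.21622587 0.00727222] [ 0.49927739  0.18376688 -0.00209958] [0.54154455 0.25346195 0.01210444]
[119 164  15  22  95] [125.23157895 175.05263158] [0.4968133  0.22629509 0.00836201] [ 0.48010719  0.19408844 -0.00351083] [0.52192295 0.26707125 0.01331402]
[280 211  17  20 267] [287.70037453 219.92134831] [ 0.49693799 -0.21576733  0.16840355] [ 0.48414791 -0.23089269 -0.00159184] [ 0.59868352 -0.16311561  0.17419498]
[473 269   6  11  42] [475.0952381  274.45238095] [ 0.624529   -0.60702252  0.03441724] [ 0.61638317 -0.61174956  0.02397206] [ 0.63967653 -0.60359802  0.04554805]
```

View pics/side0.png

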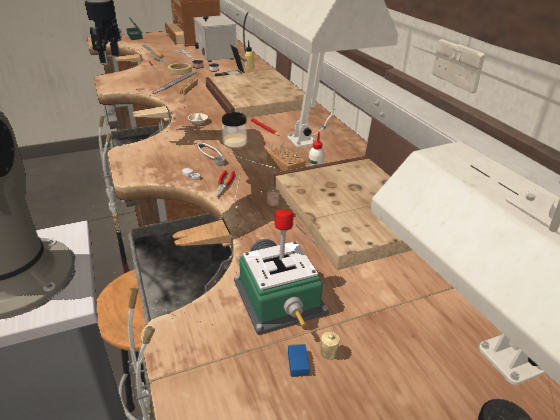

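View pics/top0.png

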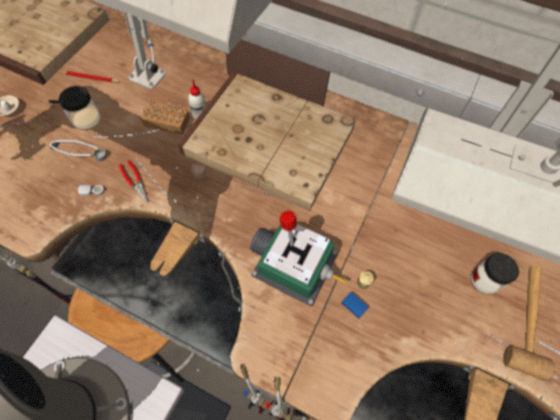

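The side view shows the winder at about (280,285) with the red knob at (283,219), the brass pot at (330,345), the wax block at (298,360) and the copper pot at (273,198). The top view shows the gate at about (300,255) and the knob at (288,220). Next I'll fit the gate plate and the knob.

```bash
python3 - <<'E'
from h import *
o=r.get_obs()
for n in('side','top'):
    z=np.load(f'pics/{n}0.npz');p,d=z['p'],z['d'];P=pts(n,o,d)
    h=cv2.cvtColor(p,cv2.COLOR_RGB2HSV).astype(int)
    near=(abs(P[...,0]-.5)<.13)&(abs(P[...,1]+.25)<.13)&(d>0)
    m=near&(abs(P[...,2]-.086)<.008)&(h[...,1]<60)&(h[...,2]>110)
    m=m.astype(np.uint8)
    k,l,s,ce=cv2.connectedComponentsWithStats(m); i=1+np.argmax(s[1:,4]); m=l==i
    q=P[m]
    # ray cast on z=.086
    f,c,T=mats(n,o); v,u=np.nonzero(m)
    D=np.stack([(u-c['cx'])/f,-(v-c['cy'])/f,-np.ones(len(u))],-1)@T[:3,:3].T
    X=T[:3,3]+D*((.086-T[2,3])/D[:,2])[:,None]
    print(n,len(q),'z',np.median(q[:,2]),cv2.minAreaRect((X[:,:2]*1000).astype(np.float32)),cv2.boxPoints(cv2.minAreaRect((X[:,:2]*1000).astype(np.float32))).tolist())
    # distortion keys
    print([k for k in c])
    # knob
    m=near&((h[...,0]<6)|(h[...,0]>174))&(h[...,1]>150)&(P[...,2]>.1)
    q=P[m];print('knob',q.mean(0),q.min(0),q.max(0)); 
    t=q[q[:,2]>np.percentile(q[:,2],98)-.006]; print('top part',len(t),t.mean(0))
    v,u=np.nonzero(m);print('px',u.min(),u.max(),v.min(),v.max(),(u.mean(),v.mean()))
    for nm,mm in(('blue',(h[...,0]>100)&(h[...,0]<125)&(h[...,1]>120)),):
        q=P[mm&near];print(nm,len(q),q.mean(0) if len(q) else 0)
    # anything above table 15-60mm near, not winder: pots
    big=(P[...,0]>.3)&(P[...,0]<.8)&(abs(P[...,1]+.2)<.3)&(P[...,2]>.012)&(P[...,2]<.3)&(d>0)
    k,l,s,ce=cv2.connectedComponentsWithStats(big.astype(np.uint8))
    for i in range(1,k):
        if s[i,4]>25: q=P[l==i];print(s[i],q.mean(0).round(3),q.min(0).round(3),q.max(0).round(3))
    x0,y0=200,150
    cv2.imwrite(f'pics/{n}c.png',cv2.resize(p[y0:y0+220,x0:x0+200,::-1],(540,594),interpolation=cv2.INTER_CUBIC))
a=cv2.imread('pics/sidec.png');b=cv2.imread('pics/topc.png')
cv2.imwrite('pics/both.png',cv2.resize(np.hstack([a,b]),(800,440)))
E
```

```text
side 1972 z 0.08577818962150496 ((480.28070068359375, -247.0334014892578), (104.52871704101562, 110.42172241210938), 89.78413391113281) [[424.8733215332031, -299.0893859863281], [535.2942504882812, -299.5054016113281], [535.6881103515625, -194.9774169921875], [425.26715087890625, -194.5614013671875]]
['fov_y', 'cx', 'cy', 'origin', 'attitude']
knob [ 0.49959835 -0.21942357  0.16176198] [ 0.48556406 -0.23184303  0.14399984] [ 0.5193965  -0.19273734  0.17433244]
top part 125 [ 0.5021471  -0.21467373  0.17055331]
px 275 293 209 229 (np.float64(283.5072463768116), np.float64(219.0231884057971))
blue 36 [ 0.45457401 -0.37727143  0.01722985]
[ 281  170  167   97 9223] [ 0.662 -0.186  0.106] [ 0.573 -0.5    0.012] [0.8 0.1 0.3]
[266 189  14  14 153] [0.587 0.065 0.026] [0.573 0.054 0.012] [0.605 0.087 0.038]
[ 235  209   88  118 5610] [ 0.475 -0.266  0.075] [ 0.415 -0.361  0.012] [ 0.541 -0.145  0.174]
[256 324   6   6  28] [ 0.417 -0.313  0.015] [ 0.413 -0.318  0.012] [ 0.422 -0.308  0.018]
[321 332  19  23 369] [ 0.51  -0.402  0.031] [ 0.497 -0.413  0.012] [ 0.528 -0.383  0.044]
[483 340 
[... 661 characters left out ...]
0.213947    0.16999098]
px 280 296 211 230 (np.float64(287.7121212121212), np.float64(219.99242424242425))
blue 8 [ 0.44845159 -0.37847854  0.01801087]
[ 193  102  149  108 8540] [ 0.699 -0.068  0.038] [ 0.615 -0.222  0.012] [0.8   0.1   0.045]
[ 391  109   85  119 2035] [ 0.588 -0.433  0.283] [ 0.571 -0.5    0.256] [ 0.775 -0.364  0.3  ]
[191 162  14  16 173] [0.584 0.067 0.028] [0.57  0.053 0.012] [0.603 0.086 0.038]
[ 250  211   96   87 4469] [ 0.469 -0.246  0.08 ] [ 0.418 -0.363  0.012] [ 0.548 -0.148  0.174]
[358 272  16  16 198] [ 0.507 -0.4    0.034] [ 0.495 -0.415  0.012] [ 0.525 -0.386  0.045]
[342 292  27  26 346] [ 0.452 -0.402  0.018] [ 0.432 -0.429  0.012] [ 0.473 -0.375  0.023]
```

View pics/both.png

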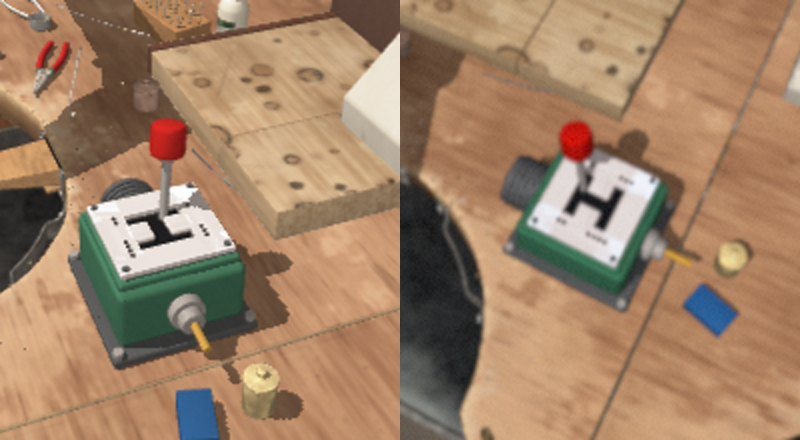

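The gate centre is about (0.480, -0.247), yaw near 0. The knob is at about (0.499, -0.217), so the lever is partly in first (fore about 0.13 rad). I'll close the fingers into a single post, align the tool and go to the knob's forward side.

arm_command(plan="0 0 0 -8.1;0 0 0 -8.1;0 0 0 -8.2;-0.012 -0.0366 0 0;-0.012 -0.0366 0 0;-0.012 -0.0366 0 0;-0.012 -0.0366 0 0;-0.012 -0.0366 0 0;-0.012 -0.0366 0 0;-0.012 -0.0366 0 0;-0.012 -0.0366 0 0;-0.012 -0.0366 0 0;-0.012 -0.0366 0 0;-0.012 -0.0366 0 0;-0.012 -0.0366 0 0;-0.012 -0.0366 0 0;-0.012 -0.0366 0 0", hand=1, grip_force=20)

```text
clock: 2.22
tcp_pos: [0.4476, 0.0975, 0.2451]
orientation: [-0.012, -3.141, 0.0]
contact_force: [-0.0, 0.0, -0.1]
grip_width: 0.0002
gripper_force: 0.0
```

arm_command(plan="-0.011 -0.035 0 0;-0.011 -0.035 0 0;-0.011 -0.035 0 0;-0.011 -0.035 0 0;-0.011 -0.035 0 0;-0.011 -0.035 0 0;-0.011 -0.035 0 0;-0.011 -0.035 0 0;-0.011 -0.035 0 0;0 0 0 0;0 0 0 0")

```text
clock: 3.6
tcp_pos: [0.5438, -0.2162, 0.2448]
orientation: [-0.012, -3.141, -0.001]
contact_force: [-0.0, -0.3, -0.6]
grip_width: -0.0001
gripper_force: 0.0
```

```bash
python3 - <<'E'
from h import *
o,p,d=grab('wrist');P=pts('wrist',o,d);print(o['clock'],o['tcp_pos'],o['orientation'])
cv2.imwrite('pics/w1.png',p[:,:,::-1])
h=cv2.cvtColor(p,cv2.COLOR_RGB2HSV).astype(int)
m=((h[...,0]<6)|(h[...,0]>174))&(h[...,1]>150)&(P[...,2]>.1)&(d>0)
q=P[m];print(len(q),q.mean(0),np.percentile(q,[2,98],axis=0))
E
```

```text
3.6 [ 0.54381341 -0.21621687  0.24478991] [-1.20603848e-02 -3.14053940e+00 -1.28460049e-03]
2391 [ 0.50182133 -0.2117055   0.16830856] [[ 0.48781425 -0.22662224  0.1528399 ]
 [ 0.51831922 -0.19643424  0.17321919]]
```

View pics/w1.png

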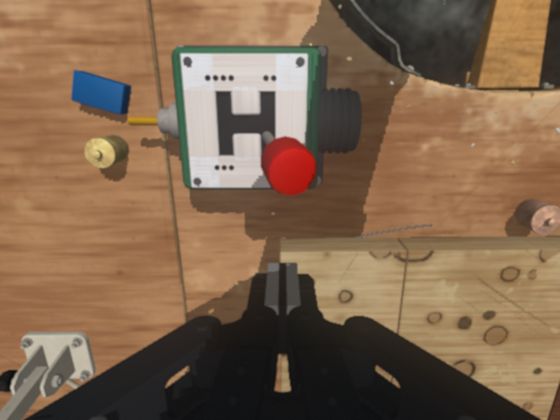

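The wrist view shows the knob at (290,165), forward of the neutral channel on the left, with the closed fingers clear ahead of it at (283,290). I'll go down and push the knob back.

arm_command(plan="0 0 0.0225 0;0 0 0.0225 0;0 0 0.0225 0;0 0 0.0225 0;0 0 0 0;0.006 0 0 0;0.006 0 0 0;0.006 0 0 0;0.005 0 0 0;0.005 0 0 0;0 0 0 0;0 0 0 0")

```text
clock: 5.15
tcp_pos: [0.5159, -0.2168, 0.1551]
orientation: [-0.013, -3.141, -0.0]
contact_force: [1.5, -0.4, 1.3]
grip_width: -0.0
gripper_force: 0.7
```

```bash
cat > k.py <<'E'
from h import *
for n in('wrist','side','top'):
    o,p,d=grab(n);P=pts(n,o,d)
    h=cv2.cvtColor(p,cv2.COLOR_RGB2HSV).astype(int)
    m=((h[...,0]<6)|(h[...,0]>174))&(h[...,1]>150)&(P[...,2]>.12)&(d>0)&(abs(P[...,0]-.49)<.1)&(abs(P[...,1]+.25)<.1)
    q=P[m]
    if len(q)<20: print(n,len(q));continue
    t=q[q[:,2]>np.percentile(q[:,2],98)-.006]
    print(n,len(q),'top',t.mean(0).round(4),np.percentile(q,[2,98],axis=0).round(4).tolist())
    if n=='wrist': cv2.imwrite('pics/w_%.1f.png'%o['clock'],p[:,:,::-1])
print(o['clock'],o['tcp_pos'],o['contact_force'])
E
python3 k.py
```

```text
wrist 6604 top [ 0.4873 -0.211   0.1714] [[0.4727, -0.2265, 0.1509], [0.5021, -0.1962, 0.1741]]
side 361 top [ 0.5407 -0.2326  0.3117] [[0.4722, -0.2336, 0.146], [0.5467, -0.2003, 0.305]]
top 269 top [ 0.485  -0.2136  0.1713] [[0.4702, -0.2295, 0.154], [0.501, -0.199, 0.1743]]
5.25 [ 0.51591972 -0.21678252  0.15504996] [ 1.08165721 -1.02826918  0.51542621]
```

arm_command(plan="0.003 0 0 0;0.003 0 0 0;0 0 0 0;0 0 0 0;-0.02 0 0 0;-0.015 0 -0.02 0;0 0 -0.025 0;0 0 -0.025 0;0 0 -0.02 0;0 0 0 0")

```text
clock: 6.55
tcp_pos: [0.5451, -0.2175, 0.246]
orientation: [0.013, 3.141, -0.001]
contact_force: [0.1, -0.4, 0.2]
grip_width: -0.0
gripper_force: 0.0
```

```bash
python3 k.py; ls pics; python3 - <<'E'
import glob,cv2,os
f=max(glob.glob('pics/w_*'),key=os.path.getmtime);cv2.imwrite('pics/v.png',cv2.resize(cv2.imread(f)[20:230,120:400],(800,600)))
E
```

```text
wrist 2336 top [ 0.4826 -0.2106  0.1716] [[0.4686, -0.2253, 0.1577], [0.4964, -0.1958, 0.1743]]
side 342 top [ 0.4813 -0.2141  0.1714] [[0.4669, -0.2284, 0.1458], [0.4949, -0.1998, 0.174]]
top 265 top [ 0.4798 -0.2138  0.1716] [[0.465, -0.2292, 0.1534], [0.494, -0.1982, 0.1747]]
6.65 [ 0.54428148 -0.21685331  0.24424683] [ 0.24093222  0.28761374 -0.65880805]
both.png
side0.npz
side0.png
sidec.png
top0.npz
top0.png
topc.png
w1.png
w_5.2.png
w_6.5.png
```

View pics/v.png

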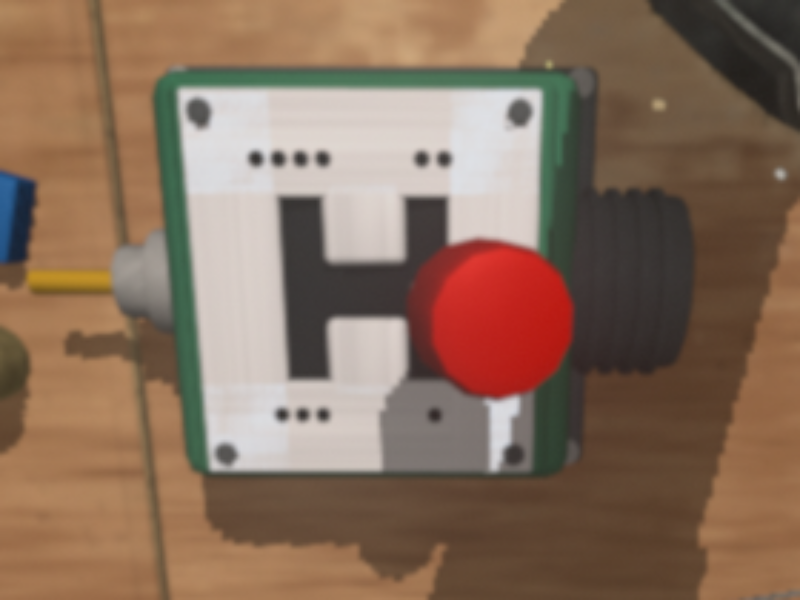

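The lever is now in neutral: the knob is at (490,318) in the crop, in line with the cross channel. Next I'll go round to its left side.

arm_command(plan="0 0.025 0 0;0 0.027 0 0;0.032 0 0 0;0.032 0 0 0;0 0 0.0225 0;0 0 0.0225 0;0 0 0.0225 0;0 0 0.0225 0;0 0 0 0;0 -0.008 0 0;0 -0.008 0 0;0 -0.008 0 0;0 -0.008 0 0;0 0 0 0;0 0 0 0")

```text
clock: 8.57
tcp_pos: [0.4812, -0.1968, 0.1552]
orientation: [-0.013, -3.141, 0.001]
contact_force: [0.8, 0.6, -0.0]
grip_width: -0.0002
gripper_force: 0.1
```

```bash
python3 k.py
```

```text
wrist 4150 top [ 0.4743 -0.2276  0.1738] [[0.4668, -0.2409, 0.1495], [0.4815, -0.213, 0.176]]
side 365 top [ 0.4811 -0.2309  0.174 ] [[0.4668, -0.2447, 0.1474], [0.495, -0.216, 0.1761]]
top 158 top [ 0.4671 -0.2433  0.2087] [[0.4646, -0.246, 0.1549], [0.4816, -0.2176, 0.2092]]
8.675 [ 0.48100903 -0.19667665  0.15510989] [ 0.72970267 -0.29686993  0.79480896]
```

arm_command(plan="0 -0.006 0 0;0 -0.006 0 0;0 -0.006 0 0;0 -0.006 0 0;0 -0.006 0 0;0 -0.006 0 0;0 -0.005 0 0;0 -0.003 0 0;0 0 0 0;0 0 0 0")

```text
clock: 9.98
tcp_pos: [0.4809, -0.2406, 0.1552]
orientation: [-0.012, -3.141, 0.0]
contact_force: [0.1, 0.4, 0.7]
grip_width: -0.0002
gripper_force: 0.4
```

```bash
python3 k.py
```

```text
wrist 4406 top [ 0.4746 -0.2722  0.1726] [[0.4663, -0.2864, 0.1491], [0.4837, -0.2558, 0.1752]]
side 399 top [ 0.4813 -0.2739  0.1729] [[0.4663, -0.2878, 0.1455], [0.4944, -0.2601, 0.1753]]
top 162 top [ 0.4672 -0.2859  0.2081] [[0.4635, -0.2888, 0.155], [0.4809, -0.2572, 0.2092]]
10.075 [ 0.48086637 -0.24053022  0.1552364 ] [0.34475613 0.92399128 0.10609228]
```

arm_command(plan="0 -0.004 0 0;0 -0.004 0 0;0 -0.002 0 0;0 0 0 0;0 0 0 0")

```text
clock: 10.75
tcp_pos: [0.4808, -0.2506, 0.1553]
orientation: [0.013, 3.142, -0.0]
contact_force: [-0.1, 1.8, -0.8]
grip_width: -0.0
gripper_force: 0.6
```

```bash
python3 k.py
```

```text
wrist 4502 top [ 0.4751 -0.2819  0.1709] [[0.4662, -0.2967, 0.1474], [0.4847, -0.2658, 0.1737]]
side 402 top [ 0.4815 -0.2831  0.1712] [[0.4661, -0.2983, 0.1421], [0.4946, -0.2702, 0.174]]
top 171 top [ 0.467  -0.2961  0.208 ] [[0.4642, -0.299, 0.1523], [0.4822, -0.2659, 0.2067]]
10.85 [ 0.48083727 -0.25061612  0.15532485] [ 0.27750951  1.0790691  -0.39688022]
```

arm_command(plan="0 -0.002 0 0;0 0 0 0;0 0 0 0;0 0.02 0 0;0 0.015 -0.02 0;0 0 -0.025 0;0 0 -0.025 0;0 0 -0.02 0;0 0 0 0")

```text
clock: 12.02
tcp_pos: [0.4822, -0.2185, 0.2469]
orientation: [0.013, 3.138, -0.002]
contact_force: [-0.5, -0.2, -0.3]
grip_width: -0.0002
gripper_force: 0.0
```

```bash
python3 k.py;python3 - <<'E'
import glob,cv2,os
f=max(glob.glob('pics/w_*'),key=os.path.getmtime);cv2.imwrite('pics/v2.png',cv2.imread(f))
E
```

```text
wrist 2300 top [ 0.4811 -0.2825  0.171 ] [[0.4667, -0.2975, 0.149], [0.4944, -0.2658, 0.1737]]
side 402 top [ 0.4807 -0.2836  0.1738] [[0.4658, -0.2996, 0.1427], [0.4944, -0.2726, 0.1736]]
top 252 top [ 0.4786 -0.2852  0.1711] [[0.4642, -0.3008, 0.1539], [0.4938, -0.2716, 0.1743]]
12.125 [ 0.48097231 -0.21772196  0.24495268] [0.45117536 0.16873274 0.73103643]
```

View pics/v2.png

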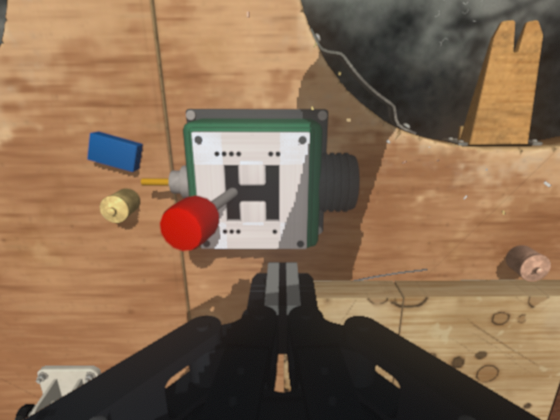

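The lever stands at the right end of neutral: the knob is at (188,222) and the shank enters the channel's right end at (235,190). I'll go to its rear side and push it forward.

arm_command(plan="0.022 0 0 0;0.022 0 0 0;0 -0.033 0 0;0 -0.033 0 0;0 0 0.0225 0;0 0 0.0225 0;0 0 0.0225 0;0 0 0.0225 0;0 0 0 0;-0.006 0 0 0;-0.006 0 0 0;-0.006 0 0 0;-0.006 0 0 0;-0.006 0 0 0;-0.006 0 0 0;-0.003 0 0 0;0 0 0 0;0 0 0 0")

```text
clock: 14.42
tcp_pos: [0.4757, -0.2834, 0.1552]
orientation: [0.013, 3.141, 0.0]
contact_force: [-1.1, 0.4, 1.3]
grip_width: 0.0001
gripper_force: 0.4
```

```bash
python3 k.py
```

```text
wrist 514 top [ 0.4845 -0.2845  0.1927] [[0.482, -0.2863, 0.1679], [0.5161, -0.2806, 0.1932]]
side 288 top [ 0.5058 -0.291   0.1691] [[0.4888, -0.2994, 0.1406], [0.5189, -0.2815, 0.1701]]
top 0
14.525 [ 0.47564547 -0.28339288  0.1552801 ] [-0.45660988  0.51029235  0.42665894]
```

arm_command(plan="-0.004 0 0 0;-0.004 0 0 0;-0.003 0 0 0;-0.001 0 0 0;0 0 0 0;0 0 0 0")

```text
clock: 15.32
tcp_pos: [0.4876, -0.2836, 0.1553]
orientation: [0.013, 3.141, 0.0]
contact_force: [-1.9, 0.3, -0.4]
grip_width: -0.0002
gripper_force: 0.9
```

```bash
python3 k.py
```

```text
wrist 501 top [ 0.4973 -0.2847  0.1911] [[0.4942, -0.2865, 0.1627], [0.5336, -0.2807, 0.1931]]
side 293 top [ 0.4985 -0.3229  0.2012] [[0.4992, -0.3131, 0.1375], [0.5306, -0.2809, 0.189]]
top 0
15.425 [ 0.48762602 -0.28357001  0.15537612] [-1.48462578 -0.60599029 -1.24597646]
```

Not at the stop yet, so I'll keep going in 1 mm steps until the force rises.

arm_command(plan="-0.001 0 0 0;-0.001 0 0 0;-0.001 0 0 0;0 0 0 0;0 0 0 0")

```text
clock: 16.1
tcp_pos: [0.4907, -0.2836, 0.1553]
orientation: [0.013, 3.141, -0.0]
contact_force: [-1.6, -0.3, -0.7]
grip_width: -0.0001
gripper_force: 0.8
```

arm_command(plan="-0.001 0 0 0;-0.001 0 0 0;0 0 0 0;0 0 0 0")

```text
clock: 16.6
tcp_pos: [0.4923, -0.2836, 0.1552]
orientation: [-0.013, -3.141, -0.0]
contact_force: [-2.5, 0.7, -0.8]
grip_width: 0.0002
gripper_force: 1.4
```

arm_command(plan="-0.001 0 0 0;-0.001 0 0 0;0 0 0 0;0 0 0 0")

```text
clock: 17.1
tcp_pos: [0.494, -0.2835, 0.155]
orientation: [-0.013, -3.14, -0.001]
contact_force: [-5.0, 0.9, -1.2]
grip_width: -0.0001
gripper_force: 2.2
```

arm_command(plan="-0.001 0 0 0;0 0 0 0;0 0 0 0")

```text
clock: 17.48
tcp_pos: [0.4947, -0.2835, 0.1549]
orientation: [-0.013, -3.14, -0.001]
contact_force: [-6.2, -0.3, -1.6]
grip_width: -0.0005
gripper_force: 2.5
```

arm_command(plan="-0.002 0 0 0;-0.002 0 0 0;0 0 0 0;0 0 0 0;0.02 0 0 0;0.025 0 -0.02 0;0 0 -0.025 0;0 0 -0.025 0;0 0 -0.02 0;0 0 0 0")

```text
clock: 18.73
tcp_pos: [0.4571, -0.284, 0.2475]
orientation: [0.012, 3.135, -0.003]
contact_force: [0.2, 0.5, 0.6]
grip_width: -0.0003
gripper_force: 0.0
```

```bash
python3 k.py;python3 - <<'E'
import glob,cv2,os
f=max(glob.glob('pics/w_*'),key=os.path.getmtime);cv2.imwrite('pics/v3.png',cv2.imread(f))
E
```

```text
wrist 0
side 393 top [ 0.5198 -0.2838  0.1663] [[0.5033, -0.2987, 0.138], [0.5337, -0.2723, 0.1694]]
top 0
18.825 [ 0.45543573 -0.28318349  0.24533554] [0.36004267 0.461033   0.13662357]
```

View pics/v3.png

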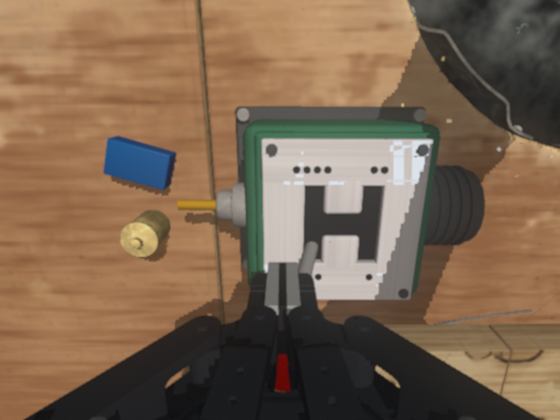

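The wrist view shows the shank at the forward end of the right-hand slot (310,255), with the pots and wax block undisturbed. I'll move the hand back and check with the top camera.

arm_command(plan="0 0.03 -0.01 0;0 0.04 -0.01 0;0 0.04 -0.01 0;0 0.04 -0.01 0;0 0.04 0 0;0 0 0 0;0 0 0 0")

```text
clock: 19.75
tcp_pos: [0.4559, -0.0937, 0.2847]
orientation: [-0.013, -3.141, 0.001]
contact_force: [-0.2, 0.9, 0.3]
grip_width: 0.0002
gripper_force: 0.0
```

```bash
python3 k.py; python3 - <<'E'
from h import *
a=[]
for n in('side','top'):
    o,p,d=grab(n);a.append(cv2.resize(p[180:380,220:390,::-1],(400,470),interpolation=cv2.INTER_CUBIC))
cv2.imwrite('pics/end.png',np.hstack(a))
E
```

```text
wrist 1714 top [ 0.5195 -0.2796  0.1667] [[0.5038, -0.2942, 0.1436], [0.5335, -0.264, 0.1695]]
side 401 top [ 0.5197 -0.2834  0.1665] [[0.5034, -0.2988, 0.1382], [0.5354, -0.2716, 0.1694]]
top 280 top [ 0.5171 -0.284   0.1667] [[0.502, -0.2994, 0.148], [0.5348, -0.2686, 0.1699]]
19.85 [ 0.45590188 -0.09447659  0.28488399] [ 1.17945628 -0.14415046  0.06062918]
```

View pics/end.png

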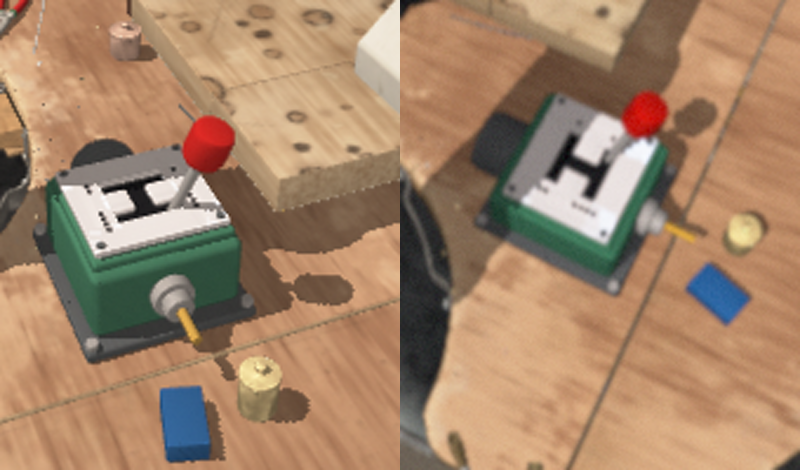

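The side and top views both show the lever leaning right and forward, home in the three-dot slot. The push force had risen well above the 2 to 3 N needed to move it, which means the stop. The pots and wax block are in place and the hand is clear.

```bash
python3 -c "
from bench import ticket
print(ticket.hand_in())"
```

```text
the job is handed in; nothing more can be done
None
```

The coil winder's lever is in third gear, pushed up against its stop, with the pots and wax block where they stood and the hand clear; the job was handed in at about 20 s, but no verdict came back.

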